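Put the glued gatehouse model away in its hinged case

TASK

The glue on the little wooden gatehouse has set. Swing the hold-down clamp's lever fully back to free it and open the hinged case wide, then set the gatehouse down upright, without dropping it, on the floor of the case's larger, empty bay. Then close the lid fully, leaving the clamp up and everything else on the bench where it stands.

Things in the scene. Friction and masses are not known exactly. Their poses are not given: they have to be found in the camera images.
- case_hinge (a point): Middle of the hinge axis of the wooden clamshell case, on its far top edge, 52 mm above the bench. Case axes: x from front to hinge, y along the hinge, z up; they do not turn with the lid. The fixed case is 120 mm deep (x -120 to 0), 190 wide (y -95 to 95), walls and floor 6 mm. Inside, a 42 mm high, 6 mm partition at y +30 parts the large empty bay (-y) from a small one holding a tower.
- lid (a joint): Lid angle: 0 shut, grows as it opens, 1.9 the stop (past upright). Starts shut or up to 0.15 ajar. Stiff hinge (0.15 N m), no catch: the lid stays where it is left and must be pushed all the way down. A flat wooden plate, 120 mm from hinge to front edge, 190 mm wide, 10 mm thick (its underside passes through the hinge axis), 0.16 kg.
- lid_tab (a point): Finger tab of the lid: a wooden tongue 40 mm wide, 8 mm thick, at the middle of the lid's front edge, projecting 24 mm beyond it. The point is the tab's lower front edge, 144 mm from the hinge axis; it moves with the lid. Free space below it (52 mm when shut): a fingertip can go under it, or its sides can be pinched.
- case_bay (a point): Centre of the floor of the large empty bay (floor 6 mm above the bench). Axes as the case. The bay is 108 mm (x) by 116 mm (y), 46 mm deep below the rim.
- gatehouse_mid (a point): Centre of the gatehouse model, a plain wooden block 60 mm long (x), 36 mm wide (y), 38 mm high, with 14 mm long raised towers at both ends and a flat roof, 30 mm high, between them. The point is 19 mm above its underside, z up. 40 to 85 g. It stands loose on the gluing board under the clamp's foot, which keeps it from being lifted.
- clamp_pivot (a point): Pivot of the hold-down clamp, 67 mm above the bench. Axes of the gluing board: x from the model to the clamp's post and beyond, y along the pivot, z up. The fixed board is 190 mm (x -115 to 75) by 110 mm, 18 mm thick; two steel cheeks 30 mm wide over all reach 13 mm above the pivot. The model stands about 80 mm from the pivot on the -x side.
- clamp_lever (a joint): Angle of the L-shaped clamp lever: 0 clamped, 1.6 the stop, fully back. At 0 a steel arm (14 mm wide, 10 thick, 90 long) lies level from the pivot to -x, its rubber foot just over the model's roof, and a round black grip stands straight up from the pivot. At 1.6 the arm is upright and the grip lies level to +x. Stays where left (0.14 N m friction).
- lever_grip (a point): Middle of the black lever grip, 62 mm from the pivot; the grip is 18 mm thick and covers 33 to 91 mm from the pivot. Moves with the lever.
- glue: White glue bottle, 52 mm across, 150 mm high, bystander; origin under its centre.
- church_tower: Wooden model church tower, 42 mm square, 110 mm high with a pointed roof, bystander; origin under its centre.
- offcut: Wooden offcut 50 x 35 x 22 mm, bystander; origin under its centre.
- tape_roll: Grey roll of tape lying flat, 90 mm across, 22 mm high, bystander; origin under its centre.
- mug: White mug, 80 mm across with a handle, 90 mm high, bystander; origin under its centre.
- sandblock: Cork sanding block 100 x 60 x 30 mm, bystander; origin under its centre.
There are look-alikes about, which are no part of the job. What is shaped like the part that bears clamp_pivot but orange or pink is not meant.

How it is judged:
By the outcome, as a careful person would: the job done as asked, in the order asked, and still so for the second after the job is handed in, with the robot touching nothing.
It also fails if it takes over 72 s, if anything falls off the work surface, if the arm or the gripper's body presses on something with over 40 N, if the wrist force passes 120 N, or if a joint passes its speed limit or range.

ROBOT

A 6-joint arm with a two-finger parallel gripper is mounted at the origin on the work surface. World frame = base frame: x ahead of the robot, y to its left, z up, the work surface at z = 0. Lengths are in m, angles in rad, forces in N, time in s.
With the tool pointing down it reaches from about 0.425 to 0.925 m from the base axis. Payload 12.5 kg.
Tool frame: the origin (TCP) lies at the very end of the fingers, on their centre line; the grasp point (between the pads) lies 19 mm behind it; z points along the fingers, y is the line along which they close (so a half turn about z gives the same grasp; the last joint's range is limited). The gripper opens to 85 mm and grips with 20 to 120 N. Pads are 22 mm wide; open, the fingers measure 114 mm over their backs; the gripper's body (76 mm by 85 mm) begins 54 mm behind the grasp point. The pads swing forward as they close: fully open they stand 13 mm farther back than shut.
Start: joints at [1.036, 0.491, 1.559, -0, 1.092, -0.106], TCP at [0.26, 0.568, 0.231] pointing down, gripper open.
Joint ranges: [-3.1, 3.1], [-0.84, 2.19], [0.05, 2.79], [-1.13, 4.28], [0.06, 2.93], [-2.69, 2.69]. Speed limits (rad/s): [2.22, 2.22, 2.79, 3.14, 3.14, 3.14].

INTERFACE

Orientations are given as a 3x3 rotation matrix whose columns are the frame's x, y, z axes.
In Python, from workcell import * gives the robot as it stands. The module is installed in compiled form; this text tells all that it offers.
- The arm moves only by the tool jog_arm, never from a script. Its argument "increments" is a list of rows, each a list of 3 entries, a list of its own where there are three numbers: the opening, from -1 (shut) to 1 (fully open), then the shift along the tool's x, y, z in mm, then the turn, a rotation vector about the tool's x, y, z in degrees. In form: [[jaw, [dx, dy, dz], [rx, ry, rz]], ...]. A call has 1 to 12 rows; each row is the pose to reach, as a shift and turn from the pose commanded when the call began, along the tool's axes at that moment; what a row does not reach only later rows make up. A row lasts 1/10 s, in which the tool goes at most 50 mm and 8.59 degrees, less where a joint would pass 70% of its speed; a pose out of reach is approached as far as the arm can. A call with a gripper value outside its range is refused whole. The fingers move at their own pace and stop on an object; "squeeze" is the grip in N (left out, the last holds). Time passes only in rows, so rows that repeat a pose let the fingers close. It gives the time, the measured TCP pose, the force, the opening and the grip force at its end, in the units of the state.
- state(): the state, without advancing time (a new reading comes with each control period).
- get_image(name): name is "scene" or "top" or "wrist"; returns a dict with "image" (400x640x3 uint8, red, green, blue), "fx", "fy", "cx", "cy" (pixels), "R" (3x3) and "t" (3): a world point X has camera coordinates R X + t. Camera axes: x right, y down, z forward; pixel columns grow to the right and rows downward; lengths in m; the calibration is good to about 2 mm. A picture is of the moment at which its call begins. There is no depth.
- hand_in(): hands the job in; it is judged then, once.
Trained networks look in the newest picture that a camera, given by its name, has taken for a name from the list of things; names that differ only in an ending like _2 or _b are one class to them, and where a whole thing is asked for, a point or a joint stands for the part that bears it (a point fixed in the world has none). Each returns a list of dicts, best first, with "score" (0 to 1); they miss things now and then, are a little off and sometimes report something else, mostly with a low value. They report only what shows in the picture. A call takes as long as a camera call. They do not tell look-alikes from the thing itself.
- look_for(query, camera): "bbox" ([left, top, right, bottom] in pixels, round what is visible of it).
- landmark_of(query, camera): "position" ([column, row] in pixels: a listed point, or the origin of a listed thing).
The state is a dict: "t": time; "q": joint angles; "joint_velocities": joint speeds; "joint_torque": joint torques, N m; "ee_pos": TCP position; "tool_rot": TCP orientation; "wrist_force": force on the tool from outside, world axes, zero at the start; "wrist_torque": the same for the moment, N m; "opening": opening from 0.0 (shut) to 1.0 (fully open); "grasp_force": force on a finger pad.
Only numpy, scipy, OpenCV 4.12 (cv2) and the standard library are available. Lean on these libraries where they do the work, as an engineer would, in place of code of your own. Each camera call takes 0.05 s, during which the arm holds its last target. There are 200 camera calls.

## Working session

There is one attempt and no reset: what is moved stays moved. The work goes in short steps, Python scripts to look and compute and a tool call to move; the robot and the scene stay as the last step left them, time stands still between calls to the robot, and variables do not carry over. Pictures are saved under pics/ and viewed, at most 10 in all, crops included, and the job is handed in when it is done.

Besides the shell and the picture viewer there is one more tool, called after "Emit:" by a JSON object that holds its "method" and its "body". jog_arm: Moves the arm, as the interface text tells. Its arguments: {"type":"object","properties":{"increments":{"type":"array","items":{"type":"array"}},"squeeze":{"type":"number"}},"required":["increments"]}

```bash
mkdir -p pics; cat > h.py <<'E'
import numpy as np, cv2
from workcell import *
def snap(cam,fn=None):
    d=get_image(cam)
    if fn: cv2.imwrite('pics/'+fn,cv2.cvtColor(d['image'],cv2.COLOR_RGB2BGR))
    return d
def ray(d,p):
    R=np.array(d['R']);t=np.array(d['t'])
    v=R.T@np.array([(p[0]-d['cx'])/d['fx'],(p[1]-d['cy'])/d['fy'],1.])
    return -R.T@t, v/np.linalg.norm(v)
def atz(d,p,z):
    o,v=ray(d,p); return o+v*(z-o[2])/v[2]
def tri(rs):
    A=np.zeros((3,3));b=np.zeros(3)
    for o,v in rs:
        P=np.eye(3)-np.outer(v,v);A+=P;b+=P@o
    x=np.linalg.solve(A,b)
    return x,[round(float(np.linalg.norm((np.eye(3)-np.outer(v,v))@(x-o)))*1000,1) for o,v in rs]
def proj(d,X):
    c=np.array(d['R'])@np.array(X)+np.array(d['t']); return np.array([d['fx']*c[0]/c[2]+d['cx'],d['fy']*c[1]/c[2]+d['cy']])
E
cat > a.py <<'E'
from h import *
np.set_printoptions(precision=3,suppress=True)
for c in ['scene','top']:
    d=snap(c,c+'0.png')
    o,_=ray(d,(320,200)); print(c,o,d['fx'])
    for n in ['case_hinge','lid_tab','case_bay','gatehouse_mid','clamp_pivot','lever_grip']:
        print(n,[(np.round(r['position'],0).tolist(),round(r['score'],2)) for r in landmark_of(n,c)][:4])
E
python3 a.py
```

```text
scene [1.149 0.275 1.099] 407.4624945681464
case_hinge [([363.0, 254.0], 0.69)]
lid_tab [([391.0, 216.0], 0.96)]
case_bay [([366.0, 238.0], 0.64)]
gatehouse_mid [([255.0, 181.0], 0.62), ([394.0, 216.0], 0.39)]
clamp_pivot [([386.0, 170.0], 0.71), ([242.0, 197.0], 0.7), ([277.0, 132.0], 0.67), ([237.0, 182.0], 0.31)]
lever_grip [([236.0, 183.0], 0.67), ([276.0, 120.0], 0.54), ([390.0, 159.0], 0.43)]
top [ 0.295 -0.004  1.238] 437.5691871280504
case_hinge [([243.0, 168.0], 0.75)]
lid_tab [([224.0, 216.0], 0.78)]
case_bay []
gatehouse_mid [([389.0, 211.0], 0.76)]
clamp_pivot [([250.0, 274.0], 0.8), ([391.0, 181.0], 0.78), ([392.0, 284.0], 0.6), ([227.0, 217.0], 0.29)]
lever_grip [([401.0, 285.0], 0.84), ([242.0, 274.0], 0.84), ([392.0, 174.0], 0.58)]
```

View pics/scene0.png

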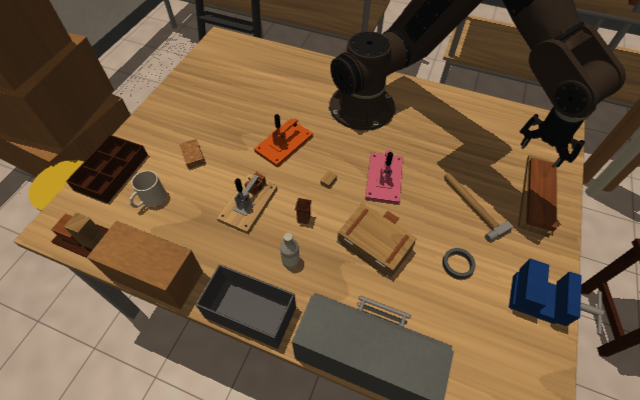

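View pics/top0.png

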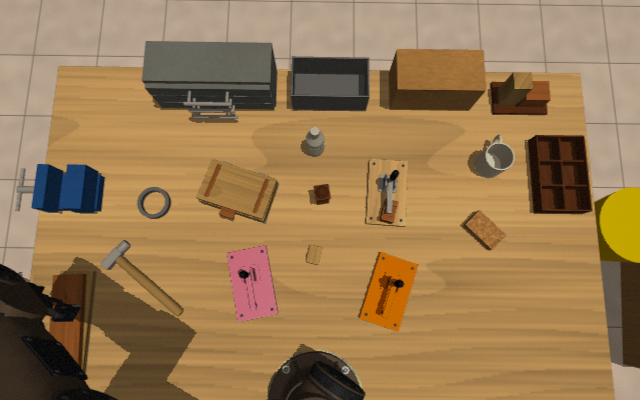

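```bash
cat > b.py <<'E'
from h import *
np.set_printoptions(precision=3,suppress=True)
s=get_image('scene');t=get_image('top')
P={'hinge':((363,254),(243,168)),'tab':((391,216),(224,216)),'gate':((255,181),(389,211)),'pivot':((242,197),(391,181)),'grip':((236,183),(392,174))}
for k,(a,b) in P.items(): print(k,*tri([ray(s,a),ray(t,b)]))
for n in ['glue','church_tower','offcut','tape_roll','mug','sandblock']:
    print(n,[(atz(t,r['position'],0),round(r['score'],2)) for r in landmark_of(n,'top')][:2])
st=state();print(st['tool_rot'],st['ee_pos'])
E
python3 b.py
```

```text
hinge [0.619 0.208 0.051] [1.9, 1.9]
tab [0.479 0.248 0.07 ] [3.0, 3.0]
gate [ 0.501 -0.197  0.047] [1.2, 1.2]
pivot [ 0.582 -0.2    0.065] [2.4, 2.4]
grip [ 0.585 -0.197  0.141] [4.9, 4.9]
glue [(array([0.685, 0.013, 0.   ]), 0.59)]
church_tower [(array([ 0.541, -0.013,  0.   ]), 0.8), (array([ 0.6 , -0.22,  0.  ]), 0.71)]
offcut [(array([0.385, 0.007, 0.   ]), 0.47)]
tape_roll [(array([0.52 , 0.463, 0.   ]), 0.93)]
mug [(array([ 0.65 , -0.496,  0.   ]), 0.61)]
sandblock [(array([ 0.459, -0.473,  0.   ]), 0.64), (array([ 0.548, -0.014,  0.   ]), 0.38)]
[[-0.909  0.416  0.   ]
 [ 0.416  0.909  0.   ]
 [-0.     0.    -1.   ]] [0.26  0.568 0.231]
```

The scene view shows the wooden case at about (375,238), with its tab at (391,216). The real natural-wood clamp board is at (248,202). In the top view these are at (237,190) and (387,192), with the gatehouse at (388,213). Next I work out the move past the case to above the clamp.

```bash
cat >> h.py <<'E'
from scipy.spatial.transform import Rotation as Ro
def rot(ya,tilt=0):
    # tool y at world angle ya (deg), tool down; tilt>0 leans the fingers' tips forward (away from robot)
    a=np.radians(ya); y=np.array([np.cos(a),np.sin(a),0]); z=np.array([0,0,-1.]); x=np.cross(y,z)
    M=np.stack([x,y,z],1); return M@Ro.from_rotvec([0,np.radians(tilt),0]).as_matrix()
def inc(*targets):
    s=state();R=np.array(s['tool_rot']);p=np.array(s['ee_pos'])
    for P,M in targets:
        print(np.round(R.T@(np.array(P)-p)*1000,1).tolist(),np.round(Ro.from_matrix(R.T@M).as_rotvec(degrees=True),1).tolist())
E
python3 -c "
from h import *
inc(([.45,.25,.32],rot(74)),([.45,-.19,.32],rot(86.5)))"
```

```text
[-305.3, -210.5, -88.7] [0.0, 0.0, -8.6]
[-488.3, -610.7, -88.7] [0.0, 0.0, -21.1]
```

Emit:
{"method": "jog_arm", "body": {"increments": [[1, [-305, -210, -89], [0, 0, -9]], [1, [-305, -210, -89], [0, 0, -9]], [1, [-305, -210, -89], [0, 0, -9]], [1, [-305, -210, -89], [0, 0, -9]], [1, [-305, -210, -89], [0, 0, -9]], [1, [-305, -210, -89], [0, 0, -9]], [1, [-305, -210, -89], [0, 0, -9]], [1, [-305, -210, -89], [0, 0, -9]], [1, [-305, -210, -89], [0, 0, -9]], [1, [-305, -210, -89], [0, 0, -9]], [1, [-305, -210, -89], [0, 0, -9]]]}}

```text
t: 2.2
ee_pos: [0.4494, 0.2513, 0.3201]
tool_rot: [[-0.963, 0.268, -0.0], [0.268, 0.963, 0.0], [0.0, -0.0, -1.0]]
wrist_force: [1.1, -0.0, 0.2]
opening: 1.002
grasp_force: 0.0
```

```bash
cat > c.py <<'E'
from h import *
import sys,json
np.set_printoptions(precision=4,suppress=True)
d=snap('wrist',sys.argv[1]+'.png'); o,_=ray(d,(0,0)); print('cam',o)
json.dump({k:(np.array(v).tolist()) for k,v in d.items() if k!='image'},open(sys.argv[1]+'.json','w'))
for n in sys.argv[2:]: print(n,[(np.round(r['position'],0).tolist(),round(r['score'],2)) for r in landmark_of(n,'wrist')][:3])
print(state()['ee_pos'])
E
python3 c.py w1 case_hinge lid_tab case_bay
python3 -c "
from h import *
inc(([.45,-.19,.32],rot(86.5)))"
```

```text
cam [0.3765 0.2713 0.4626]
case_hinge [([323.0, 266.0], 0.98)]
lid_tab [([327.0, 180.0], 0.81)]
case_bay []
[0.4494 0.2514 0.3201]
[-118.4, -425.2, 0.1] [-0.0, -0.0, -12.0]
```

Emit:
{"method": "jog_arm", "body": {"increments": [[1, [-118, -425, 0], [0, 0, -12]], [1, [-118, -425, 0], [0, 0, -12]], [1, [-118, -425, 0], [0, 0, -12]], [1, [-118, -425, 0], [0, 0, -12]], [1, [-118, -425, 0], [0, 0, -12]], [1, [-118, -425, 0], [0, 0, -12]], [1, [-118, -425, 0], [0, 0, -12]], [1, [-118, -425, 0], [0, 0, -12]], [1, [-118, -425, 0], [0, 0, -12]], [1, [-118, -425, 0], [0, 0, -12]], [1, [-118, -425, 0], [0, 0, -12]]]}}

```text
t: 3.5
ee_pos: [0.4494, -0.1907, 0.3199]
tool_rot: [[-0.998, 0.064, -0.001], [0.064, 0.998, 0.001], [0.001, 0.001, -1.0]]
wrist_force: [-0.3, 0.6, 0.3]
opening: 1.001
grasp_force: 0.0
```

```bash
python3 c.py w2 clamp_pivot lever_grip gatehouse_mid
```

```text
cam [ 0.3739 -0.186   0.4625]
clamp_pivot [([301.0, 44.0], 0.98), ([319.0, 250.0], 0.89), ([622.0, 36.0], 0.83)]
lever_grip [([299.0, 33.0], 0.94), ([321.0, 274.0], 0.83)]
gatehouse_mid [([322.0, 194.0], 0.84)]
[ 0.4497 -0.1891  0.3204]
```

View pics/w2.png

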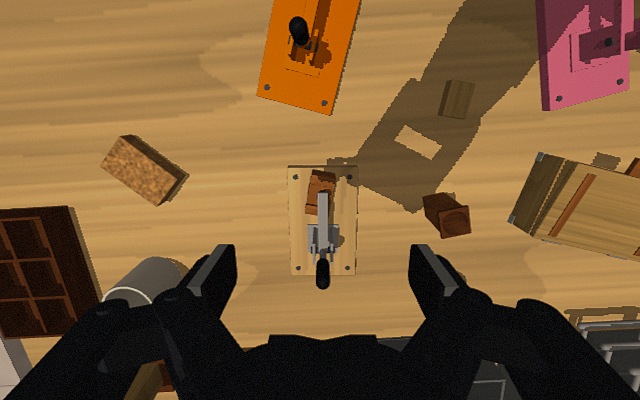

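View pics/w1.png

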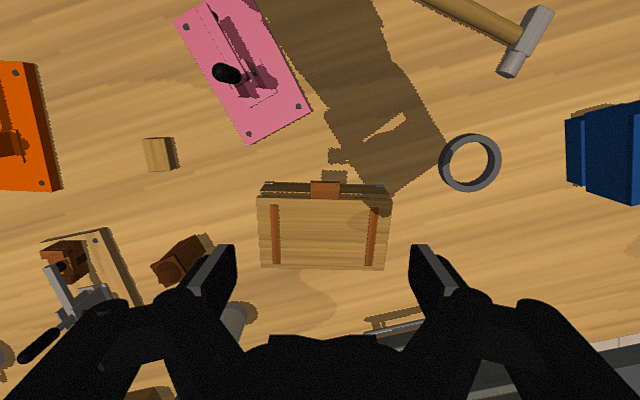

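```bash
cat > d.py <<'E'
from h import *
import json
np.set_printoptions(precision=4,suppress=True)
s=get_image('scene');t=get_image('top');w1=json.load(open('w1.json'));w2=json.load(open('w2.json'))
P={'hinge':(w1,(323,266),(363,254),(243,168)),'tab':(w1,(327,180),(391,216),(224,216)),'gate':(w2,(322,194),(255,181),(389,211)),'pivot':(w2,(319,250),(242,197),(391,181)),'grip':(w2,(321,274),(236,183),(392,174))}
for k,(w,c,a,b) in P.items(): print(k,*tri([ray(s,a),ray(t,b),ray(w,c)]))
print('board corners',[atz(w2,p,.018)[:2] for p in [(288,166),(357,165),(291,275),(356,274)]])
print('lid rear corners',[atz(w1,p,.062)[:2] for p in [(261,267),(384,270)]], 'front', [atz(w1,p,.075)[:2] for p in [(258,197),(391,199),(311,182),(340,182)]])
gx,gy=.585,-.202
Y=rot(86.5)
inc(([.545,-.196,.20],Y),([.535,-.196,.125],Y))
E
python3 d.py
```

```text
hinge [0.6177 0.2073 0.0486] [1.4, 2.8, 1.8]
tab [0.478  0.2492 0.0677] [3.7, 2.6, 1.6]
gate [ 0.5017 -0.1958  0.0491] [0.6, 2.2, 1.7]
pivot [ 0.5824 -0.2012  0.0657] [3.9, 1.0, 3.0]
grip [ 0.5831 -0.1991  0.136 ] [4.9, 5.9, 2.4]
board corners [array([ 0.4633, -0.244 ]), array([ 0.4684, -0.1382]), array([ 0.6541, -0.2574]), array([ 0.6592, -0.1454])]
lid rear corners [array([0.5846, 0.1157]), array([0.6404, 0.2972])] front [array([0.4728, 0.1524]), array([0.5248, 0.329 ]), array([0.4718, 0.229 ]), array([0.4824, 0.267 ])]
[-95.5, -0.8, 120.5] [-0.0, 0.0, 0.0]
[-85.5, -1.5, 195.5] [-0.0, 0.0, 0.0]
```

The wrist views show the case at columns 258–390 with its tab near (326,188). The board spans (288–357, 165–275), with the gatehouse near (322,192) and the grip at (322,272). The estimates agree, so I go for the lever.

Emit:
{"method": "jog_arm", "body": {"increments": [[-1, [-40, -2, 60], [0, 0, 0]], [-1, [-80, -2, 100], [0, 0, 0]], [-1, [-88, -2, 130], [0, 0, 0]], [-1, [-90, -2, 150], [0, 0, 0]], [-1, [-95, -2, 180], [0, 0, 0]], [-1, [-98, -2, 188], [0, 0, 0]], [-1, [-98, -2, 188], [0, 0, 0]], [-1, [-98, -2, 188], [0, 0, 0]]]}}

```text
t: 4.6
ee_pos: [0.5476, -0.1985, 0.1336]
tool_rot: [[-0.998, 0.062, 0.001], [0.062, 0.998, -0.001], [-0.001, -0.001, -1.0]]
wrist_force: [-0.5, -0.2, 0.6]
opening: -0.005
grasp_force: 0.0
```

```bash
python3 -c "
from h import *
print(state()['ee_pos'],state()['opening'],state()['wrist_force'])
print(landmark_of('lever_grip','wrist'))"
```

```text
[ 0.54761738 -0.19847096  0.13362132] -0.0045355772741673 [-0.52272604 -0.16982273  0.59149525]
[{'position': [298.8, 32.9], 'score': 0.94}, {'position': [321.0, 273.7], 'score': 0.83}]
```

Emit:
{"method": "jog_arm", "body": {"increments": [[-1, [-14, 0, -5], [0, 0, 0]], [-1, [-32, 0, -6], [0, 0, 0]], [-1, [-46, 0, -6], [0, 0, 0]], [-1, [-61, 0, -1], [0, 0, 0]], [-1, [-75, 0, 6], [0, 0, 0]], [-1, [-86, 0, 16], [0, 0, 0]], [-1, [-96, 0, 29], [0, 0, 0]], [-1, [-102, 0, 44], [0, 0, 0]], [-1, [-105, 0, 55], [0, 0, 0]], [-1, [-105, 0, 61], [0, 0, 0]], [-1, [-105, 0, 63], [0, 0, 0]]]}}

```text
t: 5.75
ee_pos: [0.6529, -0.2052, 0.0731]
tool_rot: [[-0.998, 0.062, 0.003], [0.062, 0.998, -0.001], [-0.003, -0.001, -1.0]]
wrist_force: [-12.3, 6.9, 49.3]
opening: -0.002
grasp_force: 24.3
```

```bash
python3 -c "
from h import *
M=rot(73.3); h=np.array([.617,.2073]);cx=np.array([.958,-.287])
p=h-.138*.993*cx; print(p)
inc(([.653,-.2,.25],rot(86.5)),([.56,-.12,.30],rot(86.5)),([*p,.25],M),([*p,.12],M))"
```

```text
[0.48572143 0.24662876]
[-0.4, 5.0, -177.0] [-0.0, 0.2, -0.1]
[97.3, 79.1, -227.3] [-0.0, 0.2, -0.1]
[194.3, 440.4, -178.0] [-0.0, 0.2, 13.1]
[194.8, 440.5, -48.0] [-0.0, 0.2, 13.1]
```

Emit:
{"method": "jog_arm", "body": {"increments": [[-1, [0, 0, -50], [0, 0, 0]], [-1, [0, 0, -100], [0, 0, 0]], [0, [20, 10, -150], [0, 0, 0]], [0.5, [55, 40, -180], [0, 0, 0]], [0.5, [90, 75, -195], [0, 0, 3]], [0.5, [194, 440, -178], [0, 0, 13]], [0.5, [194, 440, -178], [0, 0, 13]], [0.5, [194, 440, -178], [0, 0, 13]], [0.5, [194, 440, -178], [0, 0, 13]], [0.5, [194, 440, -178], [0, 0, 13]], [0.5, [194, 440, -178], [0, 0, 13]], [0.5, [194, 440, -178], [0, 0, 13]]]}}

```text
t: 6.95
ee_pos: [0.4936, 0.2095, 0.2482]
tool_rot: [[-0.958, 0.285, -0.0], [0.285, 0.958, -0.0], [0.0, -0.0, -1.0]]
wrist_force: [1.8, -0.2, 0.3]
opening: 0.747
grasp_force: 0.0
```

```bash
cat > e.py <<'E'
from h import *
np.set_printoptions(precision=4,suppress=True)
s=snap('scene');L={n:landmark_of(n,'scene') for n in ['lid_tab','case_hinge','lever_grip']}
t=snap('top');T={n:landmark_of(n,'top') for n in ['lever_grip','gatehouse_mid']}
w=snap('wrist','w3.png')
for n in ['lid_tab','case_hinge']:
    r=landmark_of(n,'wrist'); print(n,[(x['position'],round(x['score'],2)) for x in r][:3])
    if r and L[n]: print(tri([ray(w,r[0]['position']),ray(s,L[n][0]['position'])]))
print([(x['position'],atz(t,x['position'],.067)) for x in T['lever_grip']],T['gatehouse_mid'])
print(state()['ee_pos'],state()['opening'])
M=rot(73.3); h=np.array([.617,.2073]);cx=np.array([.958,-.287]); p=h-.138*.993*cx
inc(([*p,.25],M),([*p,.057],M))
E
python3 e.py
```

```text
lid_tab [([354.1, 144.7], 0.97)]
(array([ 0.5115,  0.228 , -0.1237]), [33.8, 33.8])
case_hinge [([36.0, 258.0], 0.67), ([347.7, 256.9], 0.58)]
(array([0.5561, 0.1423, 0.2054]), [137.4, 137.4])
[([400.8, 287.5], array([ 0.2945, -0.2225,  0.067 ])), ([389.4, 157.8], array([ 0.6484, -0.1987,  0.067 ]))] [{'position': [390.5, 209.4], 'score': 0.66}]
[0.495  0.2067 0.2487] 0.7494688349660049
[20.4, 35.6, -1.3] [0.0, -0.0, 0.0]
[20.4, 35.6, 191.7] [0.0, -0.0, 0.0]
```

View pics/w3.png

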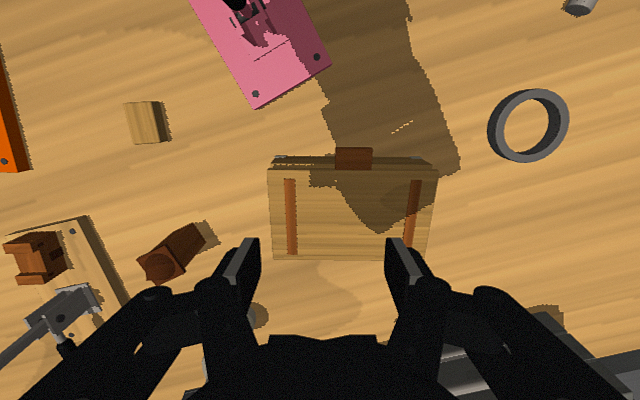

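The tab is at columns 336–372, rows 148–170, and the lever is up. I centre over the tab.

Emit:
{"method": "jog_arm", "body": {"increments": [[0.5, [20, 36, 50], [0, 0, 0]], [0.5, [20, 36, 100], [0, 0, 0]], [0.5, [20, 36, 100], [0, 0, 0]], [0.5, [20, 36, 100], [0, 0, 0]]]}}

```text
t: 7.85
ee_pos: [0.4855, 0.2474, 0.1477]
tool_rot: [[-0.958, 0.286, -0.003], [0.286, 0.958, -0.001], [0.003, -0.002, -1.0]]
wrist_force: [0.6, -0.0, 1.4]
opening: 0.753
grasp_force: 0.0
```

```bash
cat > f.py <<'E'
from h import *
np.set_printoptions(precision=4,suppress=True)
w=snap('wrist')
r=landmark_of('lid_tab','wrist'); print([(x['position'],round(x['score'],2)) for x in r][:3])
print([atz(w,r[0]['position'],z) for z in(.06,.068,.073)])
b=look_for('lid_tab','wrist');print(b[:2])
s=state();print(s['ee_pos'],s['opening'])
M=rot(73.3); h=np.array([.617,.2073]);cx=np.array([.958,-.287]); p=h-.138*.993*cx
inc(([*p,.057],M))
E
python3 f.py
```

```text
[([191.0, 381.3], 0.34)]
[array([0.6341, 0.0638, 0.06  ]), array([0.6264, 0.071 , 0.068 ]), array([0.6216, 0.0754, 0.073 ])]
[{'bbox': [199.8, 190.9, 437.0, 332.1], 'score': 0.87}]
[0.4869 0.2477 0.1506] 0.7470438207420407
[1.0, -1.5, 93.6] [0.1, 0.1, 0.1]
```

Emit:
{"method": "jog_arm", "body": {"increments": [[0.5, [2, -1, 40], [0, 0, 0]], [0.5, [2, -1, 75], [0, 0, 0]], [0.5, [2, -1, 93], [0, 0, 0]], [0.5, [2, -1, 93], [0, 0, 0]], [-1, [2, -1, 93], [0, 0, 0]], [-1, [2, -1, 93], [0, 0, 0]], [-1, [2, -1, 93], [0, 0, 0]], [-1, [2, -1, 93], [0, 0, 0]], [-1, [2, -1, 93], [0, 0, 0]]], "squeeze": 25}}

```text
t: 8.9
ee_pos: [0.4835, 0.2456, 0.0571]
tool_rot: [[-0.959, 0.284, -0.001], [0.284, 0.959, -0.002], [-0.0, -0.002, -1.0]]
wrist_force: [-0.5, -19.6, -0.6]
opening: 0.46
grasp_force: 29.7
```

```bash
cat > g.py <<'E'
import sys
from h import *
d=snap(sys.argv[1],sys.argv[2]+'.png')
E
python3 g.py wrist w4; python3 -c "
from h import *
# path of grasp about hinge, tool vertical
s=state();p=np.array(s['ee_pos']);print(p,s['opening'],s['wrist_force'])
h=np.array([.617,.2073]);cx=np.array([.958,-.287])
bx=(p[:2]-h)@cx; zc=p[2]+.013-.052
r=np.hypot(bx,zc);a0=np.arctan2(zc,-bx);print(r,a0)
for a in np.linspace(a0,1.8+a0-.115,13): print(round(a,2),np.round([-1000*(-r*np.cos(a)-bx),0,-1000*(r*np.sin(a)-zc)]))
"
```

```text
[0.48346025 0.24557955 0.05707664] 0.4584704535004181 [  0.24242751 -20.33556688  -1.71781757]
0.14008848907176674 0.12939810342228467
0.13 [-0.  0. -0.]
0.27 [ -4.   0. -19.]
0.41 [-10.   0. -38.]
0.55 [-20.   0. -55.]
0.69 [-31.   0. -71.]
0.83 [-45.   0. -85.]
0.97 [-60.   0. -98.]
1.11 [ -77.    0. -108.]
1.25 [ -95.    0. -115.]
1.39 [-114.    0. -120.]
1.53 [-134.    0. -122.]
1.67 [-153.    0. -121.]
1.81 [-173.    0. -118.]
```

View pics/w4.png

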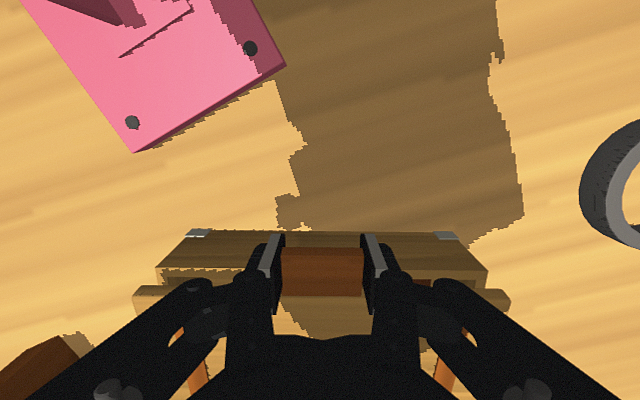

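The tab, at (282–365, 248–295), is pinched between the pads. I lift it along the arc.

Emit:
{"method": "jog_arm", "body": {"increments": [[-1, [-2, -1, -9], [0, 0, 0]], [-1, [-4, -2, -19], [0, 0, 0]], [-1, [-10, -2, -38], [0, 0, 0]], [-1, [-20, -2, -55], [0, 0, 0]], [-1, [-31, -2, -71], [0, 0, 0]], [-1, [-45, -2, -85], [0, 0, 0]], [-1, [-60, -2, -98], [0, 0, 0]], [-1, [-60, -2, -98], [0, 0, 0]]]}}

```text
t: 9.75
ee_pos: [0.5421, 0.2272, 0.1565]
tool_rot: [[-0.958, 0.286, 0.003], [0.286, 0.958, -0.0], [-0.003, 0.0, -1.0]]
wrist_force: [-1.5, -4.6, -0.6]
opening: 0.456
grasp_force: 28.5
```

```bash
python3 g.py wrist w5; python3 -c "
from h import *
s=state();p=np.array(s['ee_pos']);print(p,s['opening'],s['wrist_force'],s['grasp_force'])"
```

```text
[0.54131026 0.2274774  0.15602438] 0.4543895447280438 [-1.96896564 -5.99882813 -0.74666809] 28.444876670837402
```

View pics/w5.png

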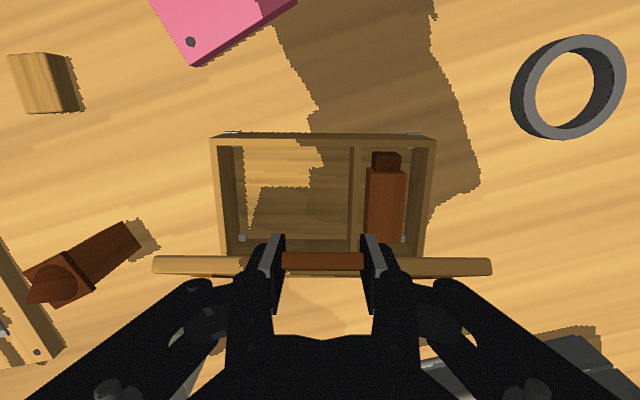

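The lid is up to about 1 rad, still pinched at (282–365, 260). Below it are the large bay at (245–350, 150–250) and the small bay with its tower. I carry on along the arc.

Emit:
{"method": "jog_arm", "body": {"increments": [[-1, [-17, -1, -10], [0, 0, 0]], [-1, [-35, -1, -17], [0, 0, 0]], [-1, [-54, -1, -22], [0, 0, 0]], [-1, [-74, -1, -24], [0, 0, 0]], [-1, [-93, -1, -23], [0, 0, 0]], [-1, [-113, -1, -20], [0, 0, 0]], [-1, [-117, -1, -19], [0, 0, 0]], [-1, [-117, -1, -19], [0, 0, 0]], [0.1, [-117, -1, -19], [0, 0, 0]], [0.5, [-117, -1, -19], [0, 0, 0]], [0.5, [-117, -1, -19], [0, 0, 0]]]}}

```text
t: 10.9
ee_pos: [0.6522, 0.1947, 0.1735]
tool_rot: [[-0.959, 0.285, 0.001], [0.285, 0.959, 0.001], [-0.001, 0.001, -1.0]]
wrist_force: [0.1, -0.3, -1.0]
opening: 0.751
grasp_force: 0.0
```

```bash
python3 g.py scene s2; python3 -c "
from h import *
s=state();print(s['ee_pos'],s['opening'],s['wrist_force'],s['t'])
inc(([.60,.2,.30],rot(73)),([.45,-.19,.32],rot(86.5)))
im=cv2.imread('pics/s2.png')[100:320,180:500];cv2.imwrite('pics/s2c.png',cv2.resize(im,None,fx=2.4,fy=2.4))"
```

```text
[0.6522094  0.19465075 0.17331305] 0.7526610186134916 [-0.37169151 -1.46670305  0.2715744 ] 10.95
[51.5, -9.7, -126.7] [0.0, 0.0, 0.5]
[84.2, -426.2, -147.0] [0.0, 0.0, -13.0]
```

View pics/s2c.png

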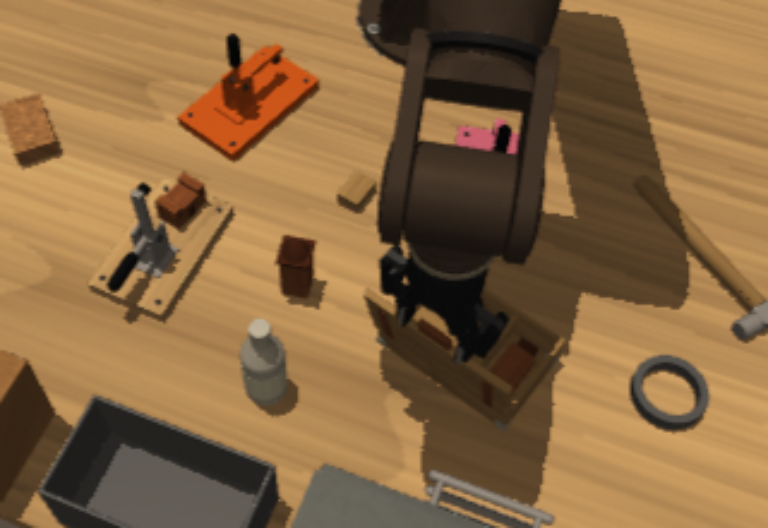

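The lever is fully back (grip level near crop (125,270)) and the lid stands up at (440,350). I retreat upward and go to the gatehouse.

Emit:
{"method": "jog_arm", "body": {"increments": [[0.5, [0, 0, -50], [0, 0, 0]], [0.5, [20, 0, -100], [0, 0, 0]], [0.5, [45, -10, -120], [0, 0, 0]], [0.6, [84, -426, -120], [0, 0, -13]], [0.6, [84, -426, -120], [0, 0, -13]], [0.6, [84, -426, -120], [0, 0, -13]], [0.6, [84, -426, -120], [0, 0, -13]], [0.6, [84, -426, -120], [0, 0, -13]], [0.6, [84, -426, -120], [0, 0, -13]], [0.6, [84, -426, -120], [0, 0, -13]], [0.6, [84, -426, -120], [0, 0, -13]], [0.6, [84, -426, -120], [0, 0, -13]]]}}

```text
t: 12.15
ee_pos: [0.4489, -0.1929, 0.293]
tool_rot: [[-0.998, 0.065, 0.001], [0.065, 0.998, -0.001], [-0.001, -0.001, -1.0]]
wrist_force: [1.2, -0.0, 1.2]
opening: 0.802
grasp_force: 0.0
```

```bash
python3 c.py w6 gatehouse_mid; python3 -c "
from h import *
im=cv2.imread('pics/w6.png')[80:300,200:440];cv2.imwrite('pics/w6c.png',cv2.resize(im,None,fx=2.5,fy=2.5,interpolation=cv2.INTER_CUBIC))"
```

```text
cam [ 0.3732 -0.1879  0.4355]
gatehouse_mid [([322.0, 199.0], 0.83)]
[ 0.4496 -0.1919  0.2929]
```

View pics/w6c.png

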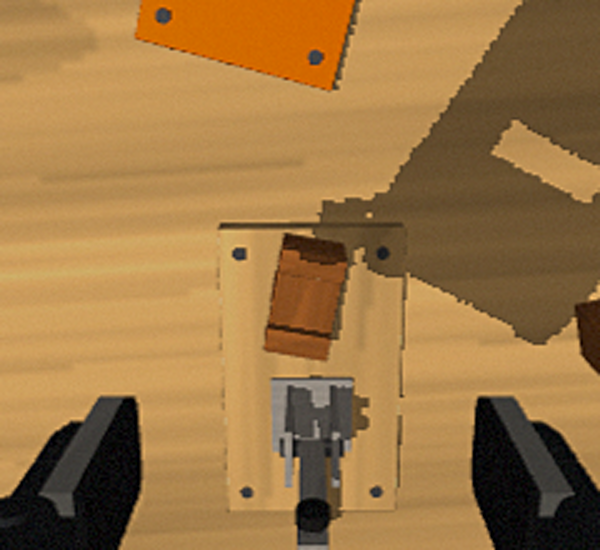

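```bash
python3 -c "
from h import *
import json
np.set_printoptions(precision=4,suppress=True)
w=json.load(open('w6.json'))
C=[atz(w,(x/2.5+200,y/2.5+80),.056) for x,y in [(264,348),(326,360),(347,262),(281,250)]]
print(np.array(C),np.mean(C,0)); 
for i,j in [(0,1),(1,2),(3,2),(3,0)]: d=C[j]-C[i];print(np.linalg.norm(d),np.degrees(np.arctan2(d[1],d[0])))
print(atz(w,(322,199),.037))
c=np.array([.5017,-.196])
inc(([.501,-.196,.13],rot(98)),([.501,-.196,.025],rot(98)))
"
```

```text
[[ 0.5262 -0.2211  0.056 ]
 [ 0.5356 -0.1872  0.056 ]
 [ 0.4797 -0.1728  0.056 ]
 [ 0.4709 -0.2075  0.056 ]] [ 0.5031 -0.1971  0.056 ]
0.03517685317244553 74.54058865378813
0.057676085931093114 165.56501256689475
0.03584586003337709 75.6845530094469
0.05697637779106054 -13.756638799190778
[ 0.5045 -0.1969  0.037 ]
[-51.5, -0.7, 162.9] [-0.0, 0.0, -11.8]
[-51.5, -0.7, 267.9] [-0.0, 0.0, -11.8]
```

Crop w6 shows the gatehouse's roof corners at (264,348), (326,360), (347,262) and (281,250). That puts its centre at (0.503,-0.197), with its width axis at 75°, clear of the raised arm.

```bash
python3 -c "
from h import *
inc(([.503,-.197,.13],rot(75.2)),([.503,-.197,.028],rot(75.2)))"
```

```text
[-53.6, -1.6, 162.9] [-0.0, 0.0, 11.0]
[-53.6, -1.5, 264.9] [-0.0, 0.0, 11.0]
```

Emit:
{"method": "jog_arm", "body": {"increments": [[0.6, [-40, -1, 40], [0, 0, 6]], [0.6, [-54, -2, 85], [0, 0, 11]], [0.6, [-54, -2, 130], [0, 0, 11]], [0.6, [-54, -2, 170], [0, 0, 11]], [0.6, [-54, -2, 205], [0, 0, 11]], [0.6, [-54, -2, 235], [0, 0, 11]], [0.6, [-54, -2, 255], [0, 0, 11]], [0.6, [-54, -2, 265], [0, 0, 11]], [0.6, [-54, -2, 265], [0, 0, 11]], [0, [-54, -2, 265], [0, 0, 11]], [-1, [-54, -2, 265], [0, 0, 11]], [-1, [-54, -2, 265], [0, 0, 11]]], "squeeze": 30}}

```text
t: 13.45
ee_pos: [0.5047, -0.1955, 0.0289]
tool_rot: [[-0.968, 0.252, 0.002], [0.252, 0.968, -0.001], [-0.002, -0.0, -1.0]]
wrist_force: [0.1, 2.2, 4.8]
opening: 0.411
grasp_force: 30.5
```

Emit:
{"method": "jog_arm", "body": {"increments": [[-1, [0, 0, 0], [0, 0, 0]], [-1, [0, 0, 0], [0, 0, 0]], [-1, [0, 0, 0], [0, 0, 0]], [-1, [0, 0, -10], [0, 0, 0]], [-1, [0, 0, -30], [0, 0, 0]], [-1, [0, 0, -70], [0, 0, 0]], [-1, [0, 0, -120], [0, 0, 0]], [-1, [0, 0, -170], [0, 0, 0]], [-1, [0, 0, -200], [0, 0, 0]], [-1, [0, 0, -210], [0, 0, 0]], [-1, [0, 0, -210], [0, 0, 0]]]}}

```text
t: 14.55
ee_pos: [0.5042, -0.1955, 0.2392]
tool_rot: [[-0.968, 0.252, 0.003], [0.252, 0.968, -0.001], [-0.003, -0.001, -1.0]]
wrist_force: [-0.2, -0.3, -1.7]
opening: 0.411
grasp_force: 30.3
```

```bash
python3 c.py w7; python3 -c "
from h import *
s=state();print(s['ee_pos'],s['opening'],s['grasp_force'])
h=np.array([.617,.2073]);cx=np.array([.958,-.287]);cy=np.array([.287,.958])
b=h-.060*cx-.031*cy;print(b)
inc(([*b,.24],rot(73.3)),([*b,.10],rot(73.3)))"
```

```text
cam [ 0.4305 -0.1765  0.3816]
[ 0.5038 -0.1953  0.2376]
[ 0.50376146 -0.19527282  0.23756952] 0.4126490286810707 30.286014676094055
[0.550623 0.194822]
[52.8, 389.3, -2.4] [0.0, 0.0, 2.1]
[52.8, 389.3, 137.6] [0.0, 0.0, 2.1]
```

View pics/w7.png

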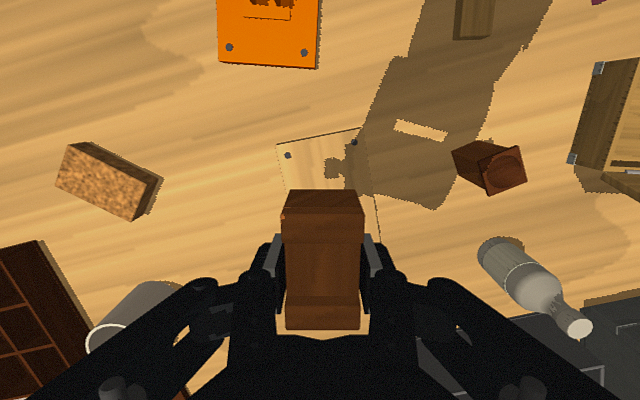

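The gatehouse is held square at (282–362, 190–330). I carry it over the bay.

Emit:
{"method": "jog_arm", "body": {"increments": [[-1, [53, 389, -2], [0, 0, 2]], [-1, [53, 389, -2], [0, 0, 2]], [-1, [53, 389, -2], [0, 0, 2]], [-1, [53, 389, -2], [0, 0, 2]], [-1, [53, 389, -2], [0, 0, 2]], [-1, [53, 389, -2], [0, 0, 2]], [-1, [53, 389, -2], [0, 0, 2]], [-1, [53, 389, -2], [0, 0, 2]], [-1, [53, 389, -2], [0, 0, 2]], [-1, [53, 389, -2], [0, 0, 2]], [-1, [53, 389, 50], [0, 0, 2]], [-1, [53, 389, 60], [0, 0, 2]]]}}

```text
t: 15.8
ee_pos: [0.5486, 0.1927, 0.1733]
tool_rot: [[-0.958, 0.286, -0.007], [0.286, 0.958, -0.002], [0.006, -0.004, -1.0]]
wrist_force: [-0.7, 0.0, -1.1]
opening: 0.415
grasp_force: 30.4
```

```bash
python3 c.py w8; python3 -c "
from h import *
h=np.array([.617,.2073]);cx=np.array([.958,-.287]);cy=np.array([.287,.958])
b=h-.060*cx-.031*cy;print(b)
inc(([*b,.017],rot(73.3)))"
```

```text
cam [0.477  0.2144 0.3163]
[0.5488 0.1928 0.1733]
[0.550623 0.194822]
[-2.2, 3.1, 156.3] [-0.2, -0.4, 0.0]
```

View pics/w8.png

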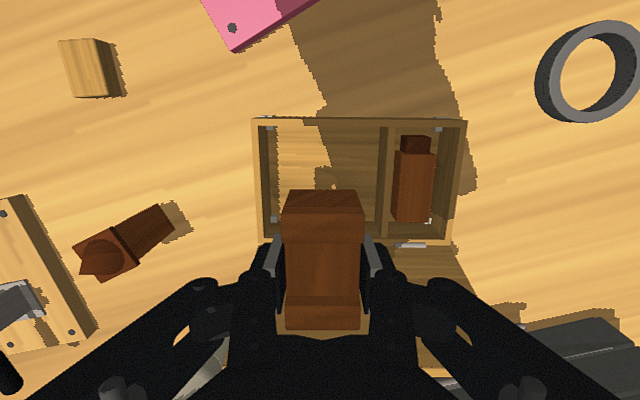

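The block at (282–362, 190–330) is over the large bay, whose inner width runs from column 270 to 380. I check the rim numerically, then descend.

```bash
python3 -c "
from h import *
import json
np.set_printoptions(precision=4,suppress=True)
w=json.load(open('w8.json'))
h=np.array([.617,.2073]);cx=np.array([.958,-.287]);cy=np.array([.287,.958])
for p in [(251,118),(467,120),(452,240),(381,126),(387,126)]:
  X=atz(w,p,.052)[:2]-h; print(p,X@cx,X@cy)"
```

```text
(251, 118) -0.12488477131873714 -0.0964199042510874
(467, 120) -0.12344685207423543 0.09177228034422004
(452, 240) -0.008847128765314386 0.09330806355873832
(381, 126) -0.11823067160862084 0.01721412823198502
(387, 126) -0.11823821578958522 0.022471498830572152
```

Emit:
{"method": "jog_arm", "body": {"increments": [[-1, [0, 1, 40], [0, 0, 0]], [-1, [0, 1, 80], [0, 0, 0]], [-1, [0, 1, 110], [0, 0, 0]], [-1, [0, 1, 130], [0, 0, 0]], [-1, [0, 1, 142], [0, 0, 0]], [-1, [0, 1, 148], [0, 0, 0]], [-1, [0, 1, 152], [0, 0, 0]], [-1, [0, 1, 154], [0, 0, 0]], [-1, [0, 1, 155], [0, 0, 0]], [-1, [0, 1, 155], [0, 0, 0]]]}}

```text
t: 16.85
ee_pos: [0.5512, 0.1955, 0.0232]
tool_rot: [[-0.959, 0.285, 0.001], [0.285, 0.959, 0.0], [-0.001, 0.0, -1.0]]
wrist_force: [-1.0, -0.2, -1.5]
opening: 0.412
grasp_force: 30.5
```

Emit:
{"method": "jog_arm", "body": {"increments": [[-1, [0, 0, 2], [0, 0, 0]], [-1, [0, 0, 4], [0, 0, 0]], [-1, [0, 0, 5], [0, 0, 0]], [-1, [0, 0, 6], [0, 0, 0]], [-1, [0, 0, 6], [0, 0, 0]], [-1, [0, 0, 6], [0, 0, 0]]]}}

```text
t: 17.45
ee_pos: [0.5509, 0.1954, 0.017]
tool_rot: [[-0.958, 0.285, 0.0], [0.285, 0.958, 0.0], [-0.0, 0.0, -1.0]]
wrist_force: [-3.0, -0.0, 5.4]
opening: 0.413
grasp_force: 31.2
```

Emit:
{"method": "jog_arm", "body": {"increments": [[0.2, [0, 0, 0], [0, 0, 0]], [0.2, [0, 0, 0], [0, 0, 0]], [0.2, [0, 0, 0], [0, 0, 0]], [0.2, [0, 0, -10], [0, 0, 0]], [0.2, [0, 0, -30], [0, 0, 0]], [0.2, [0, 0, -70], [0, 0, 0]], [0.2, [0, 0, -120], [0, 0, 0]], [0.2, [0, 0, -170], [0, 0, 0]], [-1, [0, 0, -220], [0, 0, 0]], [-1, [0, 0, -240], [0, 0, 0]], [-1, [0, 0, -240], [0, 0, 0]]]}}

```text
t: 18.55
ee_pos: [0.5517, 0.1956, 0.2609]
tool_rot: [[-0.958, 0.285, 0.006], [0.285, 0.959, 0.002], [-0.006, 0.003, -1.0]]
wrist_force: [0.4, -0.6, -0.5]
opening: 0.095
grasp_force: 0.0
```

```bash
python3 c.py w9 gatehouse_mid lid_tab; python3 -c "
from h import *
import json
h=np.array([.617,.2073]);cx=np.array([.958,-.287]);cy=np.array([.287,.958])
s=landmark_of('lid_tab','scene');get_image('scene');s=landmark_of('lid_tab','scene');print(s)
d=get_image('scene')
for a in (1.6,1.7,1.8,1.9): 
  X=h-.144*np.cos(a)*cx; print(a,proj(d,[*X,.052+.144*np.sin(a)]))
f=lambda x,z:([*(h+x*cx),z],rot(73.3))
inc(f(-.06,.26),f(.10,.26),f(.10,.15))"
```

```text
cam [0.4781 0.2167 0.403 ]
gatehouse_mid [([322.0, 160.0], 0.71)]
lid_tab []
[0.5504 0.1952 0.2558]
[{'position': [360.4, 235.9], 'score': 0.95}, {'position': [293.0, 261.6], 'score': 0.32}]
1.6 [368.20787954 228.97596472]
1.7 [364.94837533 233.07216004]
1.8 [361.64403593 237.43425157]
1.9 [358.33982532 242.00544878]
[-0.1, 30.5, -4.6] [-0.1, -0.1, 0.1]
[-160.1, 30.2, -4.9] [-0.1, -0.1, 0.1]
[-160.3, 30.4, 105.1] [-0.1, -0.1, 0.1]
```

View pics/w9.png

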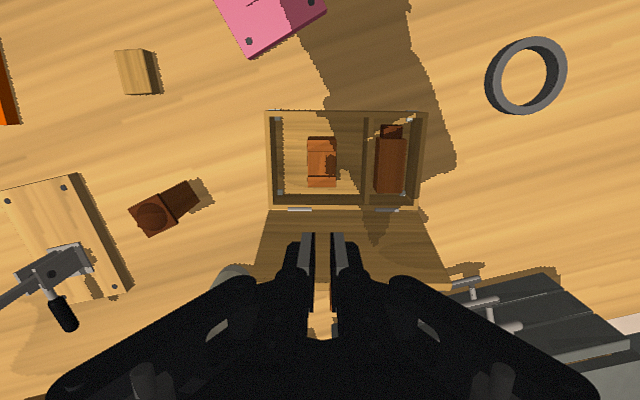

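The gatehouse stands upright in the large bay at (308–337, 136–187), and the lid is open at about 1.77. I go behind the lid.

Emit:
{"method": "jog_arm", "body": {"increments": [[-1, [-40, 10, -5], [0, 0, 0]], [-1, [-85, 20, -5], [0, 0, 0]], [-1, [-130, 30, -5], [0, 0, 0]], [-1, [-145, 30, -5], [0, 0, 0]], [-1, [-145, 30, 20], [0, 0, 0]], [-1, [-145, 30, 60], [0, 0, 0]], [-1, [-145, 30, 95], [0, 0, 0]], [-1, [-145, 30, 105], [0, 0, 0]], [-1, [-145, 30, 105], [0, 0, 0]], [-1, [-145, 30, 105], [0, 0, 0]]]}}

```text
t: 19.9
ee_pos: [0.6992, 0.1829, 0.1531]
tool_rot: [[-0.959, 0.285, 0.002], [0.285, 0.959, 0.0], [-0.002, 0.001, -1.0]]
wrist_force: [1.0, 1.5, 0.9]
opening: 0.001
grasp_force: 0.0
```

```bash
python3 -c "
from h import *
h=np.array([.617,.2073]);cx=np.array([.958,-.287]);cy=np.array([.287,.958])
s=state();print(s['ee_pos'],s['opening'],s['wrist_force'])
f=lambda x,z:([*(h+x*cx),z],rot(73.3))
inc(f(.041,.151),f(.0126,.158),f(-.02,.157),f(-.052,.145),f(-.078,.124),f(-.0965,.0954),f(-.103,.08),f(-.105,.06))"
```

```text
[0.69922213 0.18294755 0.15314949] 0.001322526539162889 [0.99050041 1.45409402 0.85583085]
[44.8, -0.2, 2.1] [0.0, 0.1, 0.1]
[73.1, -0.1, -5.0] [0.0, 0.1, 0.1]
[105.7, -0.1, -4.0] [0.0, 0.1, 0.1]
[137.8, 0.0, 7.9] [0.0, 0.1, 0.1]
[163.8, 0.0, 28.9] [0.0, 0.1, 0.1]
[182.4, 0.0, 57.5] [0.0, 0.1, 0.1]
[188.9, 0.0, 72.8] [0.0, 0.1, 0.1]
[190.9, 0.0, 92.8] [0.0, 0.1, 0.1]
```

Emit:
{"method": "jog_arm", "body": {"increments": [[-1, [35, 0, 1], [0, 0, 0]], [-1, [55, 0, 0], [0, 0, 0]], [-1, [73, 0, -5], [0, 0, 0]], [-1, [90, 0, -5], [0, 0, 0]], [-1, [106, 0, -4], [0, 0, 0]], [-1, [122, 0, 1], [0, 0, 0]], [-1, [138, 0, 8], [0, 0, 0]], [-1, [151, 0, 18], [0, 0, 0]], [-1, [164, 0, 29], [0, 0, 0]], [-1, [174, 0, 43], [0, 0, 0]], [-1, [182, 0, 57], [0, 0, 0]], [-1, [187, 0, 66], [0, 0, 0]]]}}

```text
t: 21.1
ee_pos: [0.5198, 0.2366, 0.0869]
tool_rot: [[-0.959, 0.285, 0.003], [0.285, 0.959, 0.001], [-0.002, 0.002, -1.0]]
wrist_force: [0.6, -0.3, 0.1]
opening: 0.003
grasp_force: 0.3
```

Emit:
{"method": "jog_arm", "body": {"increments": [[-1, [2, 0, 10], [0, 0, 0]], [-1, [3, 0, 18], [0, 0, 0]], [-1, [3, 0, 24], [0, 0, 0]], [-1, [3, 0, 26], [0, 0, 0]], [-1, [3, 0, 27], [0, 0, 0]]]}}

```text
t: 21.6
ee_pos: [0.5168, 0.2371, 0.0619]
tool_rot: [[-0.958, 0.285, 0.002], [0.285, 0.958, 0.001], [-0.002, 0.001, -1.0]]
wrist_force: [-15.7, -3.9, 51.9]
opening: 0.001
grasp_force: 26.2
```

The lid is firmly seated at z = 62 mm. I retreat.

Emit:
{"method": "jog_arm", "body": {"increments": [[-1, [0, 0, -20], [0, 0, 0]], [-1, [0, 0, -60], [0, 0, 0]], [-1, [0, 0, -110], [0, 0, 0]], [-1, [0, 0, -160], [0, 0, 0]], [-1, [20, 0, -210], [0, 0, 0]], [-1, [40, 0, -240], [0, 0, 0]], [-1, [40, 0, -240], [0, 0, 0]], [-1, [40, 0, -240], [0, 0, 0]]]}}

```text
t: 22.4
ee_pos: [0.4782, 0.2484, 0.2992]
tool_rot: [[-0.959, 0.285, 0.002], [0.285, 0.959, 0.001], [-0.002, 0.001, -1.0]]
wrist_force: [0.5, 0.7, -0.6]
opening: -0.002
grasp_force: 0.0
```

```bash
cat > z.py <<'E'
from h import *
np.set_printoptions(precision=3,suppress=True)
d={c:get_image(c) for c in ('wrist','scene','top')}
h=np.array([.617,.2073]);cx=np.array([.958,-.287])
for c in d:
    for n in ['lid_tab','lever_grip']: print(c,n,[(x['position'],round(x['score'],2)) for x in landmark_of(n,c)][:3])
    X=h-.144*cx; Y=h-.143*cx
    print('pred shut/0.1',proj(d[c],[*X,.052]),proj(d[c],[*Y,.0664]))
t=d['top']
for n in ['glue','church_tower','offcut','tape_roll','mug','sandblock']:
    print(n,[(atz(t,r['position'],0),round(r['score'],2)) for r in landmark_of(n,'top')][:2])
print(state()['ee_pos'],state()['wrist_force'])
E
python3 z.py
```

```text
wrist lid_tab [([321.0, 158.5], 0.94)]
wrist lever_grip [([81.4, 341.2], 0.81), ([211.0, 39.6], 0.69), ([471.2, 140.4], 0.23)]
pred shut/0.1 [322.504 161.93 ] [322.525 164.85 ]
scene lid_tab [([391.1, 217.1], 0.83)]
scene lever_grip [([230.0, 212.7], 0.65), ([277.4, 118.4], 0.59), ([387.1, 158.8], 0.57)]
pred shut/0.1 [391.173 219.148] [391.725 216.859]
top lid_tab [([226.6, 219.4], 0.95)]
top lever_grip [([391.0, 159.2], 0.72), ([241.4, 274.4], 0.63), ([401.5, 286.4], 0.62)]
pred shut/0.1 [226.38  216.782] [225.414 215.603]
glue [(array([0.693, 0.01 , 0.   ]), 0.69)]
church_tower [(array([ 0.549, -0.005,  0.   ]), 0.77)]
offcut [(array([0.387, 0.013, 0.   ]), 0.68)]
tape_roll []
mug [(array([ 0.65 , -0.489,  0.   ]), 0.93)]
sandblock [(array([ 0.459, -0.477,  0.   ]), 0.61)]
[0.478 0.248 0.299] [-0.211 -0.113  0.034]
```

```bash
python3 -c "
from workcell import *
print(hand_in())"
```

```text
the job is handed in; nothing more can be done
None
```

The job is handed in, result not shown: clamp lever fully back, gatehouse upright in the large bay, lid shut and bystanders apparently unmoved (tape roll missed by the last detection), in about 23 of 72 s, though I viewed 12 pictures against the limit of 10.

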